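# Make up the gutter kit and the downpipe kit at the tinsmith's bench

### The arm

A 6-joint arm with a two-finger parallel gripper is mounted at the origin on the work surface. World frame = base frame: x ahead of the robot, y to its left, z up, the work surface at z = 0. Lengths are in m, angles in rad, forces in N, time in s.
With the tool pointing down it reaches from about 0.3 to 0.775 m from the base axis. Payload 14.6 kg.
Tool frame: the origin (TCP) lies on the centre line of the jaws, within the pads' length; the fingertips stand 17 mm ahead of it and the grasp point (between the pads) lies 2 mm behind it; z points along the fingers, y is the line along which they close (so a half turn about z gives the same grasp; the last joint's range is limited). The gripper opens to 85 mm and grips with 20 to 120 N. Pads are 22 mm wide; open, the fingers measure 114 mm over their backs; the gripper's body (76 mm by 85 mm) begins 54 mm behind the grasp point. The pads swing forward as they close: fully open they stand 13 mm farther back than shut.
Start: joints at [1.181, 0.3, 1.521, -0, 1.321, -0.067], TCP at [0.174, 0.522, 0.248] pointing down, gripper open.
Joint ranges: [-3.03, 3.03], [-0.79, 2.21], [0.23, 2.52], [-1.04, 4.18], [0, 3.07], [-2.55, 2.55]. Speed limits (rad/s): [2.22, 2.22, 2.57, 3.14, 3.14, 3.14].

### API

Orientations are given as a unit quaternion [x, y, z, w].
In Python, from cell import sensors, imaging, bot gives the robot as it stands.
- The arm moves only by the shell command python3 -m pendant 'ROWS'. ROWS is JSON, a list of rows, each an object of numbers: "tx", "ty", "tz": the shift along the tool's x, y, z in mm; "spin": the turn about the tool's z in degrees; "claw": the gripper command: -1 is shut, 1 is fully open, values between are in proportion. In form: [{"tx": .., "ty": .., "tz": .., "spin": .., "claw": ..}, ...]. A call has exactly 5 rows; each row is the pose to reach, as a shift and turn from the pose commanded when the call began, along the tool's axes at that moment; what a row does not reach only later rows make up. A row lasts 1/8 s, in which the tool goes at most 62.5 mm and 10.7 degrees, less where a joint would pass 70% of its speed; a pose out of reach is approached as far as the arm can. A call with a gripper value outside its range is refused whole. The fingers move at their own pace and stop on an object; the grip force is fixed at half the most. Time passes only in rows, so rows that repeat a pose let the fingers close, or fill a call up. It gives the time, the measured TCP pose, the force, the opening and the grip force at its end, in the units of the state.
- sensors.observe(): the state, without advancing time (a new reading comes with each control period).
- imaging.grab_frame(name): name is "side" or "top"; returns a dict with "color" (420x560x3 uint8, red, green, blue), "z_map" (420x560 float32, m along the optical axis (not along the pixel's ray), 0 where there is no reading), "intrinsics" (3x3 intrinsics, pixels), "k1" (the pictures are not rectified: a ray, as slopes to the right and down, at radius r is drawn at 1 + k1 r^2 times it, then the intrinsics apply), "extrinsics" (4x4, takes a point from world to camera coordinates). Camera axes: x right, y down, z forward; pixel columns grow to the right and rows downward; lengths in m; the calibration is good to about 2 mm. A picture is of the moment at which its call begins.
- bot.finish_job(): hands the job in; it is judged then, once.
Trained networks look in a picture, given as the dict that the camera call returned (one of the last four; its "shot" number tells which), for a name from the list of things; names that differ only in an ending like _2 or _b are one class to them, and where a whole thing is asked for, a point or a joint stands for the part that bears it (a point fixed in the world has none). Each returns a list of dicts, best first, with "p" (0 to 1); they miss things now and then, are a little off and sometimes report something else, mostly with a low value. They report only what shows in the picture. A call takes as long as a camera call.
- imaging.find_in(query, picture): "position" ([x, y, z] in m, in world coordinates, good to about 4 mm: the middle of the surface that is visible of it).
- imaging.cut_out(query, picture): "mask" (420x560 bool, what is visible of it).
- imaging.place_of(query, picture): "position" ([x, y, z] in m, in world coordinates, good to about 4 mm: a listed point, or the origin of a listed thing).
The state is a dict: "time_s": time; "q": joint angles; "joint_velocities": joint speeds; "joint_torque": joint torques, N m; "tcp_pos": TCP position; "orientation": TCP orientation; "ft_force": force on the tool from outside, world axes, zero at the start; "torque": the same for the moment, N m; "opening": finger opening in m; "gripper_force": force on a finger pad.
Only numpy, scipy, OpenCV 4.12 (cv2) and the standard library are available. Lean on these libraries where they do the work, as an engineer would, in place of code of your own. Each camera call takes 0.05 s, during which the arm holds its last target. There are 200 camera calls.

### The job

Make up two job kits: the pipe collar and the pipe clamp go in the tray that holds the round pipe; the stop end, the solder bar and the bin of rivets go in the tray that holds the half-round gutter. The rivet bin is interlocked between two others: lift it straight up, keep it level, and leave those two where they stand. Set every part down, without dropping it, on the tray floor the same way up as now, none on another part or on the work piece.

Things in the scene. Friction and masses are not known exactly. Their poses are not given: they have to be found in the camera images.
- pipe_tray: Grey sheet-metal tray fixed on the bench, 280 (x) x 220 mm (y) outside, 3 mm floor and walls, rim 30 mm high. Downpipe kit: a 180 mm length of round zinc pipe, 50 mm in diameter, stays lying across its +x end (axis at x = 0.092, top 53 mm up). Origin: centre of its underside; x points along the tray to the end with the pipe. Free floor (3 mm over the origin): x -0.137 to 0.055, y -0.107 to 0.107.
- gutter_tray: Grey sheet-metal tray fixed on the bench, 280 (x) x 220 mm (y) outside, 3 mm floor and walls, rim 30 mm high. Gutter kit: a 180 mm length of half-round zinc gutter, open side up, stays lying across its +x end (x = 0.043 to 0.128, 53 mm high). Origin: centre of its underside; x points along the tray to the end with the gutter. Free floor (3 mm over the origin): x -0.137 to 0.042, y -0.107 to 0.107.
- collar: Pipe collar: short zinc tube with raised beads, standing upright, open at both ends, outside diameter 55 mm, wall 3 mm, height 36 mm, about 0.09 kg. Origin: centre of its underside; z is the tube's axis, up.
- clamp: Pipe clamp lying flat, 0.14 kg: galvanised ring band (outside diameter 56 mm, 22 mm high, 3 mm thick), screw ears on one side, threaded stem on the other, 132 mm long in all. Origin: underside, at half that length; x points along the stem (tip x = 0.066; 10 mm thick from x = 0.010, axis 11 mm up); ring centre x = -0.024; ears end x = -0.066; z up. Balances near x = -0.01.
- stop_end: Gutter stop end, 0.10 kg: half-round zinc end cap lying on its flat face, flange up; 76 mm along the straight edge, 39 mm deep; flange 14 mm high on the straight edge, 16 mm on the curve. Origin: underside, middle of the outline; x along the straight edge, which lies at y = -0.020; crown of the curve at y = 0.019; z up. Can be pinched across y from outside at x = 0.
- solder_bar: Cast bar of solder, dull grey, three notches across its top, 120 mm long (x), 16 mm wide (y) at the foot and 12 mm at the top, 13 mm high (z up), about 0.09 kg. Origin: centre of its underside.
- rivet_bin: Middle one of a row (along its y) of three like blue open bins, full of rivets: 50 mm deep (x), 46 wide (y), 42 high, 0.16 kg. Origin: centre of its underside. Upright T rails on its +y and -y sides, up to 32 mm high, interlock with the neighbours with 1.5 mm play (65 mm wide over the rails), so it comes free only straight up by over 32 mm. Faces x = -0.025 and 0.025 are plain and free to grasp.
- left_bin: The bin at the left (+y) end of the row, 57 mm from the middle one, same shape and origin, full of nuts, about 0.3 kg; stays where it is.
- right_bin: The bin at the right (-y) end of the row, 57 mm from the middle one, same shape and origin, full of screws, about 0.3 kg; stays where it is.

How it is judged:
At the end, for the whole second after the job is handed in: Collar and clamp in the pipe tray; stop end, solder bar and rivet bin in the gutter tray: origins inside the walls, undersides within 6 mm of the tray floor, way up kept within 0.15 rad, under 0.02 m/s. The other two bins upright within 0.15 rad and within 15 mm of their start (x of collar in the frame of pipe_tray between -0.137 and 0.137 m and y of collar in the frame of pipe_tray between -0.107 and 0.107 m and z of each of collar, clamp in the frame of pipe_tray below 0.009 m and angle between each of collar, clamp, stop_end, solder_bar, rivet_bin, left_bin, right_bin's own z axis and vertical below 0.15 rad and linear speed of each of collar, clamp, stop_end, solder_bar, rivet_bin below 0.02 m/s and x of clamp in the frame of pipe_tray between -0.137 and 0.137 m and y of clamp in the frame of pipe_tray between -0.107 and 0.107 m and x of stop_end in the frame of gutter_tray between -0.137 and 0.137 m and y of stop_end in the frame of gutter_tray between -0.107 and 0.107 m and z of each of stop_end, solder_bar, rivet_bin in the frame of gutter_tray below 0.009 m and x of solder_bar in the frame of gutter_tray between -0.137 and 0.137 m and y of solder_bar in the frame of gutter_tray between -0.107 and 0.107 m and x of rivet_bin in the frame of gutter_tray between -0.137 and 0.137 m and y of rivet_bin in the frame of gutter_tray between -0.107 and 0.107 m and distance of each of left_bin, right_bin from where it was at the start of the episode below 0.015 m); the robot touches nothing.
It fails at once if a part of the kits is dropped (falls free of the fingers faster than 0.8 m/s, from more than 3 cm) ((linear speed of collar above 0.8 m/s and contact force between the fingers and collar below 0.05 N) or (linear speed of clamp above 0.8 m/s and contact force between the fingers and clamp below 0.05 N) or (linear speed of stop_end above 0.8 m/s and contact force between the fingers and stop_end below 0.05 N) or (linear speed of solder_bar above 0.8 m/s and contact force between the fingers and solder_bar below 0.05 N) or (linear speed of rivet_bin above 0.8 m/s and contact force between the fingers and rivet_bin below 0.05 N)).
It fails at once if the bin of rivets is tipped by more than 0.5 rad, so that rivets spill (angle between rivet_bin's own z axis and vertical above 0.5 rad).
It fails at once if a neighbouring bin is dragged, lifted or pushed by more than 15 mm (distance of any of left_bin, right_bin from where it was at the start of the episode above 0.015 m).
It also fails if it takes over 136 s, if anything falls off the work surface, if the arm or the gripper's body presses on something with over 40 N, if the wrist force passes 120 N, or if a joint passes its speed limit or range.

## Working session

There is one attempt and no reset: what is moved stays moved. The work goes in short steps, Python scripts to look and compute and a shell command to move; the robot and the scene stay as the last step left them, time stands still between calls to the robot, and variables do not carry over. Pictures are saved under pics/ and viewed, at most 14 in all, crops included, and the job is handed in when it is done.

```bash
ls; mkdir -p pics; cat > h.py <<'E'
import numpy as np, cv2
from cell import sensors, imaging, bot
def cloud(f):
    z=f["z_map"].astype(float);K=np.array(f["intrinsics"]);h,w=z.shape
    v,u=np.mgrid[:h,:w];xd=(u-K[0,2])/K[0,0];yd=(v-K[1,2])/K[1,1]
    x,y=xd.copy(),yd.copy()
    for _ in range(8):
        s=1+f["k1"]*(x*x+y*y);x=xd/s;y=yd/s
    P=np.stack([x*z,y*z,z],-1);E=np.array(f["extrinsics"])
    W=(P-E[:3,3])@E[:3,:3];W[z==0]=np.nan
    return W
def save(n,f,crop=None,s=1):
    im=f["color"][:,:,::-1]
    if crop: a,b,c,d=crop;im=im[b:d,a:c]
    cv2.imwrite("pics/"+n,cv2.resize(im,None,fx=s,fy=s,interpolation=cv2.INTER_CUBIC))
E
cat > a.py <<'E'
from h import *
f=imaging.grab_frame("top");save("top0.png",f,None,1.4);W=cloud(f)
np.savez("top0.npz",W=W,c=f["color"])
for n in "pipe_tray gutter_tray collar clamp stop_end solder_bar rivet_bin left_bin right_bin".split():
    r=imaging.place_of(n,f);print(n,[(np.round(a["position"],3).tolist(),round(a["p"],2)) for a in r[:3]])
    m=imaging.cut_out(n,f)
    for a in m[:2]:
        M=a["mask"];p=W[M];p=p[~np.isnan(p[:,0])]
        if len(p)<20: continue
        v,u=np.nonzero(M)
        z=np.percentile(p[:,2],[5,50,95])
        q=p[p[:,2]>0.004]
        rect=cv2.minAreaRect((q[:,:2]*1000).astype(np.float32)) if len(q)>5 else None
        print("   mask",round(a["p"],2),len(p),"uv",int(u.mean()),int(v.mean()),"z",z.round(3),"rect",np.round(np.hstack(rect),1))
s=sensors.observe();print(s)
E
python3 a.py
```

```text
pics
pipe_tray [([0.509, -0.319, 0.001], 0.78)]
   mask 0.6 17307 uv 451 233 z [0.001 0.004 0.051] rect [ 514.8 -324.6  225.7  284.6   86.7]
gutter_tray [([0.511, 0.325, -0.001], 0.97)]
   mask 0.57 17910 uv 118 234 z [0.001 0.004 0.034] rect [515.8 323.9 225.9 284.9  88.6]
collar [([0.556, -0.097, -0.001], 0.81)]
   mask 0.61 326 uv 337 208 z [-0.     0.033  0.037] rect [ 562.7 -100.4   54.5   54.2   88.7]
clamp [([0.571, 0.094, 0.005], 0.68)]
   mask 0.78 278 uv 239 198 z [0.002 0.016 0.023] rect [575.3  97.1  40.6 118.7  88.8]
stop_end [([0.446, -0.097, 0.0], 0.84)]
   mask 0.63 653 uv 334 265 z [0.    0.004 0.016] rect [450.4 -99.2  40.7  74.5  72.3]
solder_bar [([0.445, 0.099, 0.002], 0.63)]
   mask 0.78 454 uv 236 270 z [0.006 0.012 0.015] rect [445.2  96.5  15.8 119.4  77.3]
rivet_bin [([0.681, -0.027, -0.0], 0.57)]
   mask 0.67 792 uv 298 147 z [0.008 0.028 0.043] rect [ 6.819e+02 -2.460e+01  5.150e+01  5.900e+01  2.000e-01]
left_bin [([0.682, 0.034, -0.001], 0.63)]
   mask 0.81 817 uv 267 145 z [0.002 0.03  0.043] rect [685.2  33.1  63.9  51.4  87.1]
   mask 0.54 17208 uv 45
[... 200 characters left out ...]
{'time_s': 0.95, 'q': array([ 1.18143566e+00,  2.99874193e-01,  1.52099299e+00, -1.19023136e-05,
        1.32072223e+00, -6.66069555e-02]), 'joint_velocities': array([ 0.00065256,  0.00126816,  0.00044148, -0.00010707,  0.0012286 ,
        0.00036221]), 'joint_torque': array([ 7.11415560e-04, -5.43360364e+01, -3.61979306e+01, -1.37084676e-04,
        6.89193585e-04,  4.36374862e-06]), 'tcp_pos': array([0.17445266, 0.52158627, 0.24829771]), 'orientation': array([1.60675870e-01, 9.87007226e-01, 2.75268173e-07, 5.98307516e-06]), 'ft_force': array([0.11608931, 0.19741049, 0.332087  ]), 'torque': array([-0.01326343,  0.0234323 ,  0.00864668]), 'gripper_force': 0.0, 'opening': 0.08566627652300882}
```

View pics/top0.png

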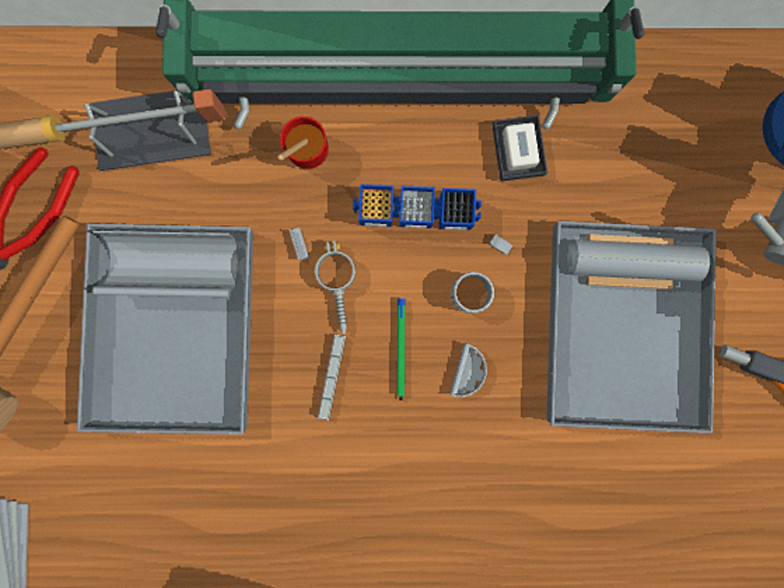

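The top view shows the gutter tray at left (165,330) and the pipe tray at right (635,325). The bins are in a row at (375–460,207). Clamp is at (335,285), bar at (331,375), collar at (473,292) and stop end at (470,370). Next: the exact axes of the clamp, bar and stop end.

```bash
cat > b.py <<'E'
from h import *
d=np.load("top0.npz");W=d["W"]
def reg(x0,x1,y0,y1,z0=.004,z1=.06):
    with np.errstate(invalid='ignore'):
        m=(W[...,0]>x0)&(W[...,0]<x1)&(W[...,1]>y0)&(W[...,1]<y1)&(W[...,2]>z0)&(W[...,2]<z1)
    return W[m]
for n,r in dict(clamp=(.505,.645,.06,.135),bar=(.375,.508,.06,.135),stop=(.39,.5,-.14,-.06),collar=(.52,.605,-.145,-.06)).items():
    p=reg(*r)*1000;c=p[:,:2].mean(0);_,_,V=np.linalg.svd(p[:,:2]-c,full_matrices=0)
    print(n,len(p),"mean",c.round(1),"axis yaw",np.degrees(np.arctan2(V[0,1],V[0,0])).round(1),"rect",np.round(np.hstack(cv2.minAreaRect(p[:,:2].astype(np.float32))),1),"z98",np.percentile(p[:,2],98).round(1))
p=reg(.505,.645,.06,.135)*1000   # clamp: ring = pts above 15mm
q=p[p[:,2]>16][:,:2];(cx,cy),R=cv2.minEnclosingCircle(q.astype(np.float32));print("ring+ears",cx,cy,R)
o=p[np.argsort(p[:,0])];print("stem end",o[:6].round(0).tolist(),"ears end",o[-6:].round(0).tolist())
for x in range(510,640,10):
    k=p[abs(p[:,0]-x)<5];print(x,len(k),np.round([k[:,1].min(),k[:,1].max(),k[:,2].max()]) if len(k) else '')
E
python3 b.py
```

```text
clamp 417 mean [578.1  89.9] axis yaw -170.4 rect [575.   82.7 129.1  54.8  25.2] z98 23.6
bar 497 mean [445.9  97. ] axis yaw 168.4 rect [447.7  97.1  16.2 124.9  78.6] z98 15.3
stop 361 mean [452.3 -93.8] axis yaw 164.3 rect [ 452.1 -102.2   53.4   74.5   81.4] z98 17.3
collar 281 mean [ 563.3 -102.8] axis yaw -69.0 rect [ 563.7 -100.3   56.6   55.6   18.1] z98 38.0
ring+ears 574.5292358398438 91.63224792480469 62.05070114135742
stem end [[506.0, 78.0, 11.0], [506.0, 80.0, 11.0], [508.0, 78.0, 13.0], [508.0, 80.0, 12.0], [510.0, 78.0, 13.0], [510.0, 80.0, 13.0]] ears end [[635.0, 90.0, 12.0], [635.0, 100.0, 12.0], [635.0, 91.0, 21.0], [635.0, 93.0, 19.0], [635.0, 103.0, 19.0], [636.0, 101.0, 19.0]]
510 15 [76. 84. 16.]
520 27 [76. 86. 20.]
530 26 [78. 88. 18.]
540 32 [78. 90. 18.]
550 28 [80. 90. 17.]
560 34 [80. 94. 20.]
570 43 [ 72. 109.  24.]
580 25 [ 66. 116.  24.]
590 25 [ 64. 119.  24.]
600 25 [ 64. 119.  24.]
610 29 [ 68. 117.  24.]
620 56 [ 74. 135.  25.]
630 48 [ 86. 106.  22.]
```

```bash
cat > go.py <<'E'
# usage: go.py x y z yaw [x y z yaw ...] (mm, deg; yaw = world direction of tool y, mod 180). chained legs, each from the last
import sys;from h import *
from scipy.spatial.transform import Rotation as R
s=sensors.observe();T=R.from_quat(s["orientation"]).as_matrix();p=s["tcp_pos"]*1000
yaw=np.degrees(np.arctan2(T[1,1],T[0,1]));q1=np.degrees(s["q"][0])
print("t",round(s["time_s"],2),"tcp",p.round(1),"yaw",yaw.round(1),"q6",s["q"][5].round(2),"open",round(s["opening"]*1000,1),"F",s["ft_force"].round(1),"tilt",T[:,2].round(3))
a=list(map(float,sys.argv[1:]))
for i in range(0,len(a),4):
    t=np.array(a[i:i+3]);c,n=np.cos(np.radians(yaw)),np.sin(np.radians(yaw))
    M=np.array([[-n,c,0],[c,n,0],[0,0,-1]]).T  # columns? tool axes rows below
    X=np.array([-n,c,0]);Y=np.array([c,n,0]);d=t-p
    dy=(a[i+3]-yaw+90)%180-90
    print("tx %.1f ty %.1f tz %.1f spin %.1f"%(X@d,Y@d,-d[2],-dy)); p=t;yaw=yaw+dy
E
sed -i '/M=np.array/d' go.py
python3 go.py 446 97 120 78.4 446 97 19 78.4
```

```text
t 0.95 tcp [174.5 521.6 248.3] yaw 71.5 q6 -0.07 open 85.7 F [0.1 0.2 0.3] tilt [ 0. -0. -1.]
tx -392.2 ty -316.5 tz 128.3 spin -6.9
tx 0.0 ty 0.0 tz 101.0 spin -0.0
```

```bash
python3 -m pendant '[{"tx":-40,"ty":-32,"tz":13,"spin":-2,"claw":1},{"tx":-80,"ty":-64,"tz":26,"spin":-4,"claw":1},{"tx":-120,"ty":-96,"tz":39,"spin":-6.9,"claw":1},{"tx":-160,"ty":-129,"tz":52,"spin":-6.9,"claw":1},{"tx":-200,"ty":-161,"tz":64,"spin":-6.9,"claw":1}]'; python3 go.py 446 97 120 78.4 446 97 19 78.4
```

```text
time_s: 1.58
tcp_pos: [0.3137, 0.304, 0.1841]
orientation: [0.101, 0.995, 0.0, 0.0]
ft_force: [0.8, 1.0, -1.3]
opening: 0.0855
gripper_force: 0.0
t 1.57 tcp [313.7 304.  184.1] yaw 78.4 q6 -0.68 open 85.5 F [ 0.8  1.  -1.3] tilt [ 0.  0. -1.]
tx -171.2 ty -176.2 tz 64.1 spin 0.0
tx 0.0 ty 0.0 tz 101.0 spin -0.0
```

```bash
python3 -m pendant '[{"tx":-43,"ty":-44,"tz":16,"claw":1},{"tx":-86,"ty":-88,"tz":32,"claw":1},{"tx":-129,"ty":-132,"tz":48,"claw":1},{"tx":-171,"ty":-176,"tz":64,"claw":0.2},{"tx":-171,"ty":-176,"tz":64,"claw":0.2}]'; python3 go.py 446 97 120 78.4 446 97 19 78.4
```

```text
t 1.57 tcp [313.7 304.  184.1] yaw 78.4 q6 -0.68 open 85.5 F [ 0.8  1.  -1.3] tilt [ 0.  0. -1.]
tx -171.2 ty -176.2 tz 64.1 spin 0.0
tx 0.0 ty 0.0 tz 101.0 spin -0.0$[0]: bad value
```

```bash
cat > look.py <<'E'
import sys;from h import *
f=imaging.grab_frame("side");save(sys.argv[1],f,None,1.4);np.save("side.npy",cloud(f))
E
python3 look.py side0.png
```

```text
(no output)
```

View pics/side0.png

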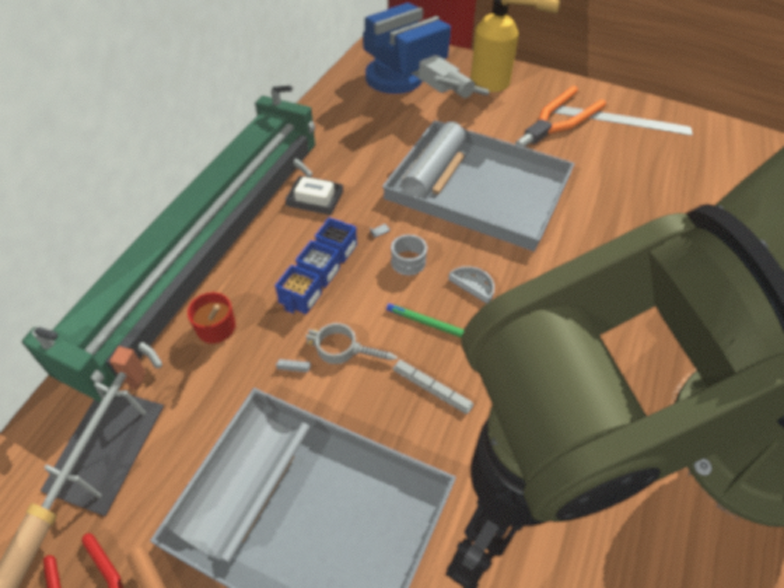

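The side view shows every part where it was measured: bar at (433,387), clamp at (345,345). The last call was refused because each row needs a spin value, so I'm sending it again.

```bash
python3 -m pendant '[{"tx":-43,"ty":-44,"tz":16,"spin":0,"claw":1},{"tx":-86,"ty":-88,"tz":32,"spin":0,"claw":1},{"tx":-129,"ty":-132,"tz":48,"spin":0,"claw":1},{"tx":-171,"ty":-176,"tz":64,"spin":0,"claw":0.2},{"tx":-171,"ty":-176,"tz":64,"spin":0,"claw":0.2}]'; python3 go.py 446 97 120 78.4 446 97 19 78.4
```

```text
time_s: 2.25
tcp_pos: [0.4462, 0.0959, 0.1194]
orientation: [0.103, 0.995, -0.0, -0.001]
ft_force: [0.2, 0.3, -0.4]
opening: 0.0525
gripper_force: 0.0
t 2.25 tcp [446.2  95.9 119.4] yaw 78.1 q6 -1.23 open 52.5 F [ 0.2  0.3 -0.4] tilt [-0.001 -0.    -1.   ]
tx 0.4 ty 1.1 tz -0.6 spin -0.3
tx 0.0 ty 0.0 tz 101.0 spin -0.0
```

```bash
python3 -m pendant '[{"tx":0,"ty":1,"tz":40,"spin":0,"claw":0.2},{"tx":0,"ty":1,"tz":80,"spin":0,"claw":0.2},{"tx":0,"ty":1,"tz":100,"spin":0,"claw":0.2},{"tx":0,"ty":1,"tz":100,"spin":0,"claw":0.2},{"tx":0,"ty":1,"tz":100,"spin":0,"claw":-1}]'
python3 -m pendant '[{"tx":0,"ty":0,"tz":0,"spin":0,"claw":-1},{"tx":0,"ty":0,"tz":0,"spin":0,"claw":-1},{"tx":0,"ty":0,"tz":0,"spin":0,"claw":-1},{"tx":0,"ty":0,"tz":0,"spin":0,"claw":-1},{"tx":0,"ty":0,"tz":0,"spin":0,"claw":-1}]'
```

```text
time_s: 2.88
tcp_pos: [0.4458, 0.1002, 0.0213]
orientation: [0.101, 0.995, 0.0, 0.001]
ft_force: [0.6, 0.1, -0.1]
opening: 0.0341
gripper_force: 0.0
time_s: 3.5
tcp_pos: [0.446, 0.0999, 0.0216]
orientation: [0.101, 0.995, 0.0, 0.001]
ft_force: [-3.8, 0.4, 10.0]
opening: 0.013
gripper_force: 58.6
```

```bash
python3 -m pendant '[{"tx":0,"ty":0,"tz":-10,"spin":0,"claw":-1},{"tx":0,"ty":0,"tz":-30,"spin":0,"claw":-1},{"tx":0,"ty":0,"tz":-60,"spin":0,"claw":-1},{"tx":0,"ty":0,"tz":-80,"spin":0,"claw":-1},{"tx":0,"ty":0,"tz":-80,"spin":0,"claw":-1}]'; python3 go.py 461 254 100 90 461 254 25 90; python3 look.py s1.png
```

```text
time_s: 4.12
tcp_pos: [0.4461, 0.0998, 0.102]
orientation: [0.101, 0.995, 0.0, 0.002]
ft_force: [0.8, 0.7, -1.6]
opening: 0.0128
gripper_force: 58.6
t 4.12 tcp [446.1  99.8 102. ] yaw 78.4 q6 -1.23 open 12.8 F [ 0.8  0.7 -1.6] tilt [ 0.003  0.    -1.   ]
tx 16.4 ty 154.1 tz 2.0 spin -11.6
tx 0.0 ty 0.0 tz 75.0 spin -0.0
```

View pics/s1.png

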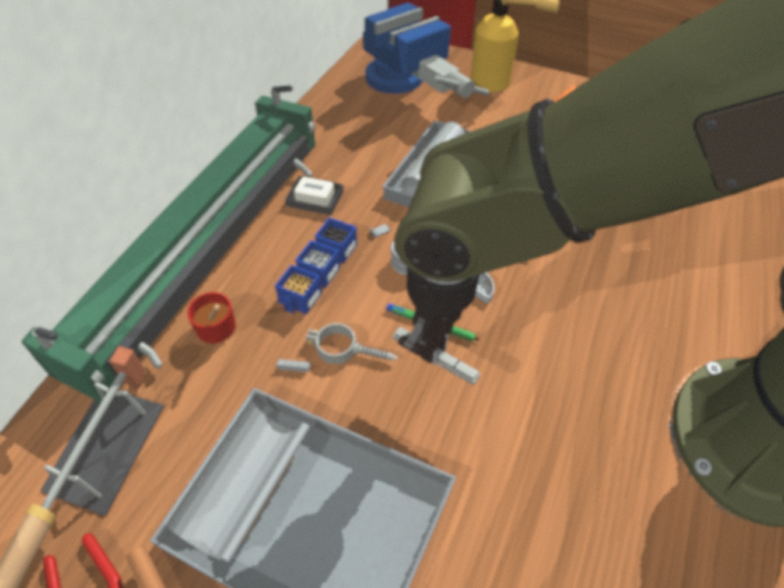

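```bash
python3 -m pendant '[{"tx":4,"ty":38,"tz":0,"spin":-4,"claw":-1},{"tx":8,"ty":77,"tz":0,"spin":-8,"claw":-1},{"tx":12,"ty":115,"tz":0,"spin":-11.6,"claw":-1},{"tx":16,"ty":154,"tz":2,"spin":-11.6,"claw":-1},{"tx":16,"ty":154,"tz":2,"spin":-11.6,"claw":-1}]'
python3 -m pendant '[{"tx":0,"ty":0,"tz":20,"spin":0,"claw":-1},{"tx":0,"ty":0,"tz":40,"spin":0,"claw":-1},{"tx":0,"ty":0,"tz":60,"spin":0,"claw":-1},{"tx":0,"ty":0,"tz":65,"spin":0,"claw":-1},{"tx":0,"ty":0,"tz":65,"spin":0,"claw":-1}]';python3 go.py 461 254 25 90
```

```text
time_s: 4.8
tcp_pos: [0.46, 0.2554, 0.0969]
orientation: [-0.001, 1.0, -0.0, -0.001]
ft_force: [0.1, -0.4, -1.2]
opening: 0.0129
gripper_force: 58.8
time_s: 5.42
tcp_pos: [0.4606, 0.2533, 0.0332]
orientation: [0.0, 1.0, -0.0, -0.0]
ft_force: [0.6, -0.8, -0.6]
opening: 0.0127
gripper_force: 58.8
t 5.42 tcp [460.6 253.3  33.2] yaw 90.0 q6 -1.14 open 12.7 F [ 0.6 -0.8 -0.6] tilt [-0.001 -0.    -1.   ]
tx -0.4 ty 0.7 tz 8.2 spin -0.0
```

```bash
python3 -m pendant '[{"tx":0,"ty":0,"tz":4,"spin":0,"claw":-1},{"tx":0,"ty":0,"tz":7,"spin":0,"claw":-1},{"tx":0,"ty":0,"tz":8,"spin":0,"claw":-1},{"tx":0,"ty":0,"tz":8,"spin":0,"claw":-1},{"tx":0,"ty":0,"tz":8,"spin":0,"claw":-1}]'
```

```text
time_s: 6.05
tcp_pos: [0.4607, 0.2538, 0.0254]
orientation: [-0.0, 1.0, 0.0, 0.0]
ft_force: [0.2, 0.6, -0.7]
opening: 0.013
gripper_force: 58.8
```

```bash
python3 -m pendant '[{"tx":0,"ty":0,"tz":1,"spin":0,"claw":-1},{"tx":0,"ty":0,"tz":1.5,"spin":0,"claw":-1},{"tx":0,"ty":0,"tz":1.5,"spin":0,"claw":-0.4},{"tx":0,"ty":0,"tz":1.5,"spin":0,"claw":-0.4},{"tx":0,"ty":0,"tz":1.5,"spin":0,"claw":-0.4}]'; python3 -m pendant '[{"tx":0,"ty":0,"tz":0,"spin":0,"claw":-0.4},{"tx":0,"ty":0,"tz":-20,"spin":0,"claw":-0.4},{"tx":0,"ty":0,"tz":-50,"spin":0,"claw":0},{"tx":0,"ty":0,"tz":-90,"spin":0,"claw":0.5},{"tx":0,"ty":0,"tz":-90,"spin":0,"claw":0.5}]';python3 go.py 451 -99 100 73 451 -99 20 73
```

```text
time_s: 6.68
tcp_pos: [0.4607, 0.2537, 0.0237]
orientation: [-0.0, 1.0, -0.0, -0.0]
ft_force: [-0.1, -1.0, 0.4]
opening: 0.0254
gripper_force: 0.0
time_s: 7.3
tcp_pos: [0.4618, 0.2543, 0.1165]
orientation: [-0.0, 1.0, 0.001, 0.002]
ft_force: [-0.2, -0.5, -0.6]
opening: 0.0637
gripper_force: 0.0
t 7.3 tcp [461.8 254.3 116.5] yaw 90.0 q6 -1.14 open 63.7 F [-0.2 -0.5 -0.6] tilt [ 0.005  0.002 -1.   ]
tx 10.9 ty -353.3 tz 16.5 spin 17.0
tx 0.0 ty 0.0 tz 80.0 spin -0.0
```

```bash
python3 -m pendant '[{"tx":2,"ty":-55,"tz":0,"spin":5,"claw":0.5},{"tx":4,"ty":-110,"tz":0,"spin":10,"claw":0.5},{"tx":6,"ty":-165,"tz":0,"spin":17,"claw":0.5},{"tx":8,"ty":-220,"tz":0,"spin":17,"claw":0.5},{"tx":10,"ty":-275,"tz":0,"spin":17,"claw":0.5}]';python3 go.py 451 -99 100 73
```

```text
time_s: 7.92
tcp_pos: [0.4501, -0.023, 0.1131]
orientation: [0.148, 0.989, -0.0, -0.0]
ft_force: [0.7, -0.0, 0.4]
opening: 0.0639
gripper_force: 0.0
t 7.92 tcp [450.1 -23.  113.1] yaw 73.0 q6 -1.41 open 63.9 F [ 0.7 -0.   0.4] tilt [-0.001  0.    -1.   ]
tx -23.1 ty -72.5 tz 13.1 spin 0.0
```

```bash
python3 - <<'E'
from h import *
f=imaging.grab_frame("side");W=cloud(f)*1000
r=imaging.cut_out("stop_end",f);print([(round(a["p"],2),int(a["mask"].sum())) for a in r])
if r:
    p=W[r[0]["mask"]];p=p[(p[:,2]>3)];print(np.round(np.hstack(cv2.minAreaRect(p[:,:2].astype(np.float32))),1))
r=imaging.cut_out("solder_bar",f);print([(round(a["p"],2),int(a["mask"].sum())) for a in r])
for a in r[:1]:
    p=W[a["mask"]];print(np.round(np.hstack(cv2.minAreaRect(p[:,:2].astype(np.float32))),1),np.nanpercentile(p[:,2],[5,50,95]))
E
```

```text
[(0.68, 491)]
[437.9 -57.3  55.2 129.5  12.8]
[(0.82, 693)]
[457.3 257.7  21.2 115.8  84.3] [ 6.76411325 16.07304611 18.48920128]
```

```bash
python3 -m pendant '[{"tx":-11,"ty":-36,"tz":0,"spin":0,"claw":0.5},{"tx":-23,"ty":-72,"tz":10,"spin":0,"claw":0.5},{"tx":-23,"ty":-72.5,"tz":30,"spin":0,"claw":0.5},{"tx":-23,"ty":-72.5,"tz":60,"spin":0,"claw":0.5},{"tx":-23,"ty":-72.5,"tz":60,"spin":0,"claw":0.5}]';python3 go.py 451 -99 20 73
```

```text
time_s: 8.7
tcp_pos: [0.4504, -0.0961, 0.052]
orientation: [0.147, 0.989, 0.0, -0.002]
ft_force: [0.7, 0.6, -0.5]
opening: 0.0644
gripper_force: 0.0
t 8.7 tcp [450.4 -96.1  52. ] yaw 73.1 q6 -1.57 open 64.4 F [ 0.7  0.6 -0.5] tilt [-0.004  0.001 -1.   ]
tx -1.4 ty -2.6 tz 32.0 spin 0.1
```

```bash
python3 -m pendant '[{"tx":-1,"ty":-2.5,"tz":20,"spin":0,"claw":0.5},{"tx":-1,"ty":-2.5,"tz":32,"spin":0,"claw":0.5},{"tx":-1,"ty":-2.5,"tz":32,"spin":0,"claw":0.5},{"tx":-1,"ty":-2.5,"tz":32,"spin":0,"claw":-1},{"tx":-1,"ty":-2.5,"tz":32,"spin":0,"claw":-1}]';python3 -m pendant '[{"tx":0,"ty":0,"tz":0,"spin":0,"claw":-1},{"tx":0,"ty":0,"tz":0,"spin":0,"claw":-1},{"tx":0,"ty":0,"tz":0,"spin":0,"claw":-1},{"tx":0,"ty":0,"tz":0,"spin":0,"claw":-1},{"tx":0,"ty":0,"tz":0,"spin":0,"claw":-1}]'; python3 go.py 456 312 100 90
```

```text
time_s: 9.32
tcp_pos: [0.4522, -0.1, 0.0229]
orientation: [0.148, 0.989, -0.0, 0.001]
ft_force: [-2.1, 1.9, 6.2]
opening: 0.0364
gripper_force: 59.3
time_s: 9.95
tcp_pos: [0.4522, -0.1, 0.0229]
orientation: [0.148, 0.989, -0.0, 0.001]
ft_force: [-2.7, 1.0, 7.8]
opening: 0.0362
gripper_force: 59.5
t 9.95 tcp [ 452.2 -100.    22.9] yaw 73.0 q6 -1.57 open 36.2 F [-2.7  1.   7.8] tilt [ 0.001 -0.    -1.   ]
tx 116.8 ty 395.1 tz -77.1 spin -17.0
```

```bash
python3 -m pendant '[{"tx":0,"ty":0,"tz":-10,"spin":0,"claw":-1},{"tx":0,"ty":0,"tz":-40,"spin":0,"claw":-1},{"tx":0,"ty":0,"tz":-77,"spin":0,"claw":-1},{"tx":15,"ty":50,"tz":-77,"spin":-5,"claw":-1},{"tx":30,"ty":100,"tz":-77,"spin":-10,"claw":-1}]'; python3 go.py 456 315 100 90
```

```text
time_s: 10.58
tcp_pos: [0.4524, 0.0054, 0.1]
orientation: [0.06, 0.998, -0.0, 0.001]
ft_force: [0.5, -0.2, -1.0]
opening: 0.0364
gripper_force: 60.6
t 10.57 tcp [452.4   5.4 100. ] yaw 83.1 q6 -1.52 open 36.4 F [ 0.5 -0.2 -1. ] tilt [ 0.002 -0.    -1.   ]
tx 33.8 ty 307.8 tz 0.0 spin -6.9
```

```bash
python3 -m pendant '[{"tx":6,"ty":55,"tz":0,"spin":-3,"claw":-1},{"tx":12,"ty":110,"tz":0,"spin":-6.9,"claw":-1},{"tx":18,"ty":165,"tz":0,"spin":-6.9,"claw":-1},{"tx":24,"ty":220,"tz":0,"spin":-6.9,"claw":-1},{"tx":30,"ty":275,"tz":0,"spin":-6.9,"claw":-1}]'; python3 go.py 456 315 100 90
```

```text
time_s: 11.2
tcp_pos: [0.4558, 0.2829, 0.0997]
orientation: [0.001, 1.0, 0.0, 0.0]
ft_force: [1.5, -0.5, 0.1]
opening: 0.0365
gripper_force: 60.6
t 11.2 tcp [455.8 282.9  99.7] yaw 89.9 q6 -1.08 open 36.5 F [ 1.5 -0.5  0.1] tilt [ 0.001  0.    -1.   ]
tx -0.1 ty 32.1 tz -0.3 spin -0.1
```

```bash
python3 -m pendant '[{"tx":0,"ty":32,"tz":0,"spin":0,"claw":-1},{"tx":0,"ty":32,"tz":25,"spin":0,"claw":-1},{"tx":0,"ty":32,"tz":50,"spin":0,"claw":-1},{"tx":0,"ty":32,"tz":64,"spin":0,"claw":-1},{"tx":0,"ty":32,"tz":64,"spin":0,"claw":-1}]'; python3 go.py 456 315 26 90
```

```text
time_s: 11.82
tcp_pos: [0.4559, 0.3128, 0.0346]
orientation: [0.001, 1.0, -0.0, -0.0]
ft_force: [-0.8, 0.7, -0.9]
opening: 0.036
gripper_force: 60.6
t 11.82 tcp [455.9 312.8  34.6] yaw 89.9 q6 -1.03 open 36.0 F [-0.8  0.7 -0.9] tilt [-0.001 -0.001 -1.   ]
tx -0.1 ty 2.2 tz 8.6 spin -0.1
```

```bash
python3 -m pendant '[{"tx":0,"ty":2,"tz":5,"spin":0,"claw":-1},{"tx":0,"ty":2,"tz":8,"spin":0,"claw":-1},{"tx":0,"ty":2,"tz":9.5,"spin":0,"claw":-1},{"tx":0,"ty":2,"tz":9.5,"spin":0,"claw":-1},{"tx":0,"ty":2,"tz":9.5,"spin":0,"claw":0.15}]'; python3 -m pendant '[{"tx":0,"ty":0,"tz":0,"spin":0,"claw":0.15},{"tx":0,"ty":0,"tz":0,"spin":0,"claw":0.15},{"tx":0,"ty":0,"tz":-20,"spin":0,"claw":0.15},{"tx":0,"ty":0,"tz":-50,"spin":0,"claw":0.15},{"tx":0,"ty":0,"tz":-90,"spin":0,"claw":1}]';python3 go.py 563 -100 110 90 563 -100 28 90
```

```text
time_s: 12.45
tcp_pos: [0.4562, 0.3151, 0.0256]
orientation: [0.001, 1.0, 0.0, 0.0]
ft_force: [0.1, -0.3, -0.2]
opening: 0.0494
gripper_force: 0.0
time_s: 13.08
tcp_pos: [0.4557, 0.3148, 0.1156]
orientation: [0.001, 1.0, -0.0, -0.001]
ft_force: [1.2, -0.8, 0.8]
opening: 0.0657
gripper_force: 0.0
t 13.07 tcp [455.7 314.8 115.6] yaw 89.9 q6 -1.03 open 65.7 F [ 1.2 -0.8  0.8] tilt [-0.001 -0.001 -1.   ]
tx -108.0 ty -414.6 tz 5.6 spin -0.1
tx 0.0 ty 0.0 tz 82.0 spin -0.0
```

```bash
python3 go.py 682.5 -24 120 -2.8; python3 -m pendant '[{"tx":-25,"ty":-45,"tz":0,"spin":10,"claw":1},{"tx":-50,"ty":-90,"tz":0,"spin":20,"claw":1},{"tx":-75,"ty":-135,"tz":0,"spin":30,"claw":1},{"tx":-100,"ty":-180,"tz":0,"spin":40,"claw":1},{"tx":-125,"ty":-220,"tz":0,"spin":50,"claw":1}]'; python3 go.py 682.5 -24 120 -2.8
```

```text
t 13.07 tcp [455.7 314.8 115.6] yaw 89.9 q6 -1.03 open 65.7 F [ 1.2 -0.8  0.8] tilt [-0.001 -0.001 -1.   ]
tx -227.4 ty -338.4 tz -4.4 spin -87.3
time_s: 13.7
tcp_pos: [0.5814, 0.0931, 0.1154]
orientation: [0.426, 0.905, 0.0, 0.0]
ft_force: [0.6, 0.8, 0.2]
opening: 0.0849
gripper_force: 0.0
t 13.7 tcp [581.4  93.1 115.4] yaw 39.6 q6 -0.59 open 84.9 F [0.6 0.8 0.2] tilt [ 0.  0. -1.]
tx -154.7 ty 3.4 tz -4.6 spin 42.4
```

```bash
python3 -m pendant '[{"tx":-38,"ty":1,"tz":0,"spin":9,"claw":1},{"tx":-76,"ty":2,"tz":0,"spin":18,"claw":1},{"tx":-115,"ty":3,"tz":0,"spin":27,"claw":1},{"tx":-155,"ty":3.4,"tz":0,"spin":36,"claw":1},{"tx":-155,"ty":3.4,"tz":0,"spin":42.4,"claw":1}]'; python3 -m pendant '[{"tx":0,"ty":0,"tz":0,"spin":0,"claw":1},{"tx":0,"ty":0,"tz":10,"spin":0,"claw":1},{"tx":0,"ty":0,"tz":25,"spin":0,"claw":1},{"tx":0,"ty":0,"tz":40,"spin":0,"claw":1},{"tx":0,"ty":0,"tz":40,"spin":0,"claw":1}]'; python3 go.py 682.5 -24 28 -2.8;  python3 - <<'E'
from h import *
f=imaging.grab_frame("side");W=cloud(f)*1000;save("s2.png",f,(120,80,420,300),2.4)
for n in("left_bin","right_bin","rivet_bin"):
    print(n,[(np.round(a["position"],3).tolist(),round(a["p"],2)) for a in imaging.place_of(n,f)[:2]])
E
```

```text
time_s: 14.32
tcp_pos: [0.6836, -0.0243, 0.1146]
orientation: [0.725, 0.689, -0.0, 0.0]
ft_force: [-1.0, -0.3, -0.4]
opening: 0.0855
gripper_force: 0.0
time_s: 14.95
tcp_pos: [0.6819, -0.0218, 0.0732]
orientation: [0.722, 0.692, -0.001, -0.001]
ft_force: [-0.0, -0.1, 0.3]
opening: 0.0848
gripper_force: 0.0
t 14.95 tcp [681.9 -21.8  73.2] yaw -2.5 q6 -0.04 open 84.8 F [-0.  -0.1  0.3] tilt [-0.003  0.    -1.   ]
tx -2.2 ty 0.7 tz 45.2 spin 0.3
left_bin [([0.57, 0.09, -0.0], 0.71), ([0.685, 0.025, 0.005], 0.58)]
right_bin [([0.671, -0.082, -0.002], 0.71)]
rivet_bin [([0.68, -0.022, -0.004], 0.79)]
```

View pics/s2.png

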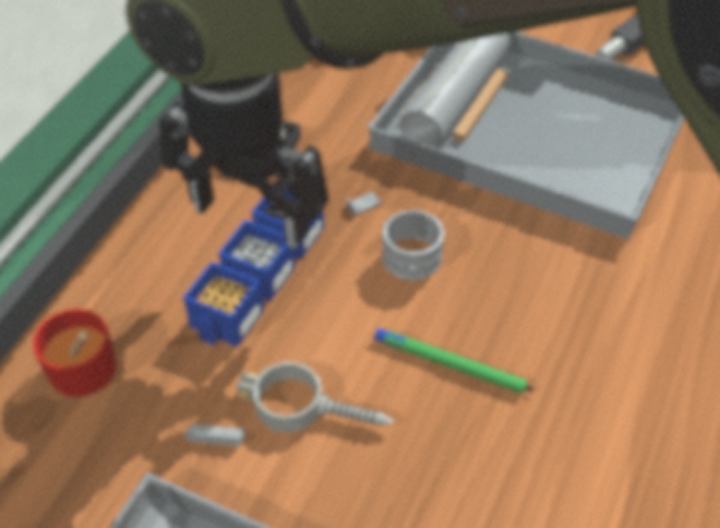

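The fingers straddle the middle bin at about (255,240), with the row undisturbed. Descending.

```bash
python3 -m pendant '[{"tx":-1.5,"ty":0.5,"tz":10,"spin":0,"claw":1},{"tx":-1.5,"ty":0.5,"tz":25,"spin":0,"claw":1},{"tx":-1.5,"ty":0.5,"tz":40,"spin":0,"claw":1},{"tx":-1.5,"ty":0.5,"tz":48,"spin":0,"claw":1},{"tx":-1.5,"ty":0.5,"tz":48,"spin":0,"claw":1}]'; python3 go.py 682.5 -24 25 -2.8
```

```text
time_s: 15.78
tcp_pos: [0.6828, -0.0234, 0.0264]
orientation: [0.722, 0.692, -0.0, -0.0]
ft_force: [1.0, 0.6, -0.2]
opening: 0.0853
gripper_force: 0.0
t 15.78 tcp [682.8 -23.4  26.4] yaw -2.5 q6 -0.04 open 85.3 F [ 1.   0.6 -0.2] tilt [-0.001  0.    -1.   ]
tx -0.6 ty -0.3 tz 1.4 spin 0.3
```

Close, then lift slowly straight up.

```bash
python3 -m pendant '[{"tx":0,"ty":0,"tz":0,"spin":0,"claw":-1},{"tx":0,"ty":0,"tz":0,"spin":0,"claw":-1},{"tx":0,"ty":0,"tz":0,"spin":0,"claw":-1},{"tx":0,"ty":0,"tz":0,"spin":0,"claw":-1},{"tx":0,"ty":0,"tz":0,"spin":0,"claw":-1}]'; python3 -m pendant '[{"tx":0,"ty":0,"tz":-2,"spin":0,"claw":-1},{"tx":0,"ty":0,"tz":-4,"spin":0,"claw":-1},{"tx":0,"ty":0,"tz":-6,"spin":0,"claw":-1},{"tx":0,"ty":0,"tz":-9,"spin":0,"claw":-1},{"tx":0,"ty":0,"tz":-12,"spin":0,"claw":-1}]'; python3 go.py 682.5 -24 100 -2.8
```

```text
time_s: 16.4
tcp_pos: [0.6834, -0.0235, 0.0281]
orientation: [0.722, 0.692, 0.0, 0.0]
ft_force: [-1.5, 0.1, 5.6]
opening: 0.0495
gripper_force: 63.4
time_s: 17.02
tcp_pos: [0.6832, -0.0234, 0.0395]
orientation: [0.722, 0.692, -0.0, -0.0]
ft_force: [0.6, 0.5, -2.7]
opening: 0.0493
gripper_force: 62.4
t 17.02 tcp [683.2 -23.4  39.5] yaw -2.5 q6 -0.04 open 49.3 F [ 0.6  0.5 -2.7] tilt [-0. -0. -1.]
tx -0.6 ty -0.6 tz -60.5 spin 0.3
```

```bash
python3 -m pendant '[{"tx":0,"ty":0,"tz":-10,"spin":0,"claw":-1},{"tx":0,"ty":0,"tz":-20,"spin":0,"claw":-1},{"tx":0,"ty":0,"tz":-32,"spin":0,"claw":-1},{"tx":0,"ty":0,"tz":-50,"spin":0,"claw":-1},{"tx":0,"ty":0,"tz":-80,"spin":0,"claw":-1}]'; python3 go.py 466 388 120 0;  python3 - <<'E'
from h import *
f=imaging.grab_frame("top")
W=cloud(f)*1000
for n in("left_bin","right_bin","solder_bar","stop_end"):
    for a in imaging.cut_out(n,f)[:1]:
        p=W[a["mask"]];p=p[p[:,2]>(4 if 'bin' in n else 8)];print(n,round(a["p"],2),np.round(np.hstack(cv2.minAreaRect(p[:,:2].astype(np.float32))),1),np.percentile(p[:,2],[5,50,95]).round())
save("t2.png",f,None,1.4)
E
```

```text
time_s: 17.65
tcp_pos: [0.6828, -0.0234, 0.1201]
orientation: [0.722, 0.692, -0.0, -0.0]
ft_force: [0.6, -0.7, -2.1]
opening: 0.0492
gripper_force: 62.4
t 17.65 tcp [682.8 -23.4 120.1] yaw -2.5 q6 -0.04 open 49.2 F [ 0.6 -0.7 -2.1] tilt [-0.001  0.    -1.   ]
tx 401.6 ty -234.5 tz 0.1 spin -2.5
solder_bar 0.79 [460.9 252.3  16.6 119.1  89.8] [ 9. 15. 18.]
stop_end 0.62 [453.9 313.5  39.3  74.8  89.1] [ 9. 14. 19.]
```

View pics/t2.png

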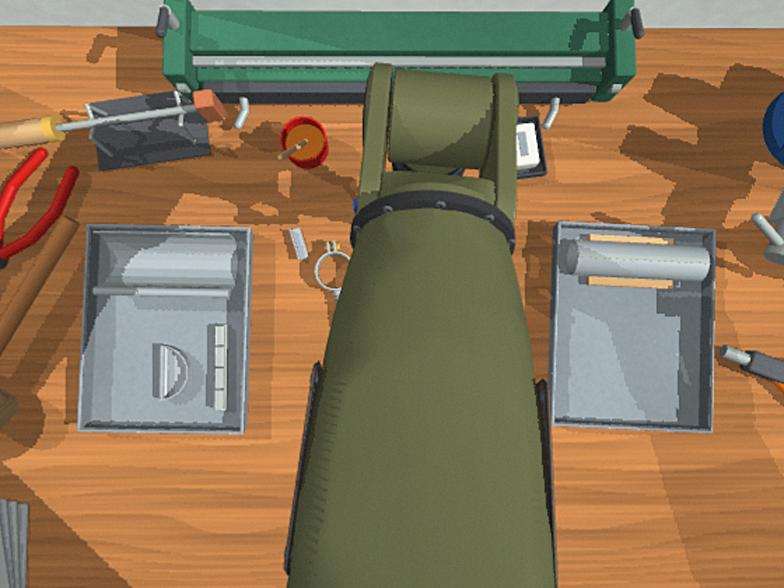

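Bar (at 221,365) and stop end (at 170,370) lie in the gutter tray as planned, with free room to their left. Carrying the bin there.

```bash
python3 -m pendant '[{"tx":30,"ty":-18,"tz":0,"spin":0,"claw":-1},{"tx":75,"ty":-44,"tz":0,"spin":0,"claw":-1},{"tx":120,"ty":-70,"tz":0,"spin":-1,"claw":-1},{"tx":165,"ty":-96,"tz":0,"spin":-2,"claw":-1},{"tx":210,"ty":-123,"tz":0,"spin":-2.5,"claw":-1}]'; python3 go.py 468 384 120 0
```

```text
time_s: 18.52
tcp_pos: [0.568, 0.1929, 0.1181]
orientation: [0.707, 0.707, -0.001, -0.0]
ft_force: [-0.1, 0.9, -1.7]
opening: 0.049
gripper_force: 62.7
t 18.52 tcp [568.  192.9 118.1] yaw 0.0 q6 0.27 open 49.0 F [-0.1  0.9 -1.7] tilt [-0.002 -0.    -1.   ]
tx 191.1 ty -99.9 tz -1.9 spin 0.0
```

```bash
python3 -m pendant '[{"tx":50,"ty":-26,"tz":0,"spin":0,"claw":-1},{"tx":100,"ty":-52,"tz":0,"spin":0,"claw":-1},{"tx":150,"ty":-78,"tz":0,"spin":0,"claw":-1},{"tx":180,"ty":-95,"tz":0,"spin":0,"claw":-1},{"tx":191,"ty":-100,"tz":0,"spin":0,"claw":-1}]'; python3 -m pendant '[{"tx":0,"ty":0,"tz":10,"spin":0,"claw":-1},{"tx":0,"ty":0,"tz":30,"spin":0,"claw":-1},{"tx":0,"ty":0,"tz":50,"spin":0,"claw":-1},{"tx":0,"ty":0,"tz":70,"spin":0,"claw":-1},{"tx":0,"ty":0,"tz":76,"spin":0,"claw":-1}]'; python3 go.py 468 384 31 0
```

```text
time_s: 19.15
tcp_pos: [0.4679, 0.3839, 0.1181]
orientation: [0.706, 0.708, -0.001, -0.0]
ft_force: [0.2, -0.8, -2.5]
opening: 0.0491
gripper_force: 62.7
time_s: 19.77
tcp_pos: [0.469, 0.382, 0.0412]
orientation: [0.707, 0.707, -0.001, -0.0]
ft_force: [-0.3, 0.1, -2.6]
opening: 0.0491
gripper_force: 62.7
t 19.77 tcp [469.  382.   41.2] yaw -0.0 q6 0.62 open 49.1 F [-0.3  0.1 -2.6] tilt [-0.002 -0.002 -1.   ]
tx 2.0 ty -1.0 tz 10.2 spin -0.0
```

```bash
python3 -m pendant '[{"tx":1,"ty":0,"tz":5,"spin":0,"claw":-1},{"tx":1,"ty":0,"tz":8,"spin":0,"claw":-1},{"tx":1,"ty":0,"tz":10,"spin":0,"claw":-1},{"tx":1,"ty":0,"tz":10.5,"spin":0,"claw":-1},{"tx":1,"ty":0,"tz":10.5,"spin":0,"claw":-1}]'; python3 -m pendant '[{"tx":0,"ty":0,"tz":0,"spin":0,"claw":0.5},{"tx":0,"ty":0,"tz":0,"spin":0,"claw":0.5},{"tx":0,"ty":0,"tz":0,"spin":0,"claw":0.5},{"tx":0,"ty":0,"tz":-30,"spin":0,"claw":0.5},{"tx":0,"ty":0,"tz":-85,"spin":0,"claw":1}]';python3 go.py 549.5 84.8 120 98.3
```

```text
time_s: 20.4
tcp_pos: [0.4695, 0.3837, 0.033]
orientation: [0.707, 0.707, 0.0, 0.0]
ft_force: [0.3, 0.2, -2.7]
opening: 0.0492
gripper_force: 62.7
time_s: 21.02
tcp_pos: [0.4686, 0.3831, 0.1171]
orientation: [0.707, 0.707, -0.002, -0.0]
ft_force: [-0.1, -0.1, 0.5]
opening: 0.0797
gripper_force: 0.0
t 21.02 tcp [468.6 383.1 117.1] yaw 0.0 q6 0.62 open 79.7 F [-0.1 -0.1  0.5] tilt [-0.003 -0.002 -1.   ]
tx -298.3 ty 80.9 tz -2.9 spin 81.7
```

```bash
python3 -m pendant '[{"tx":-50,"ty":13,"tz":0,"spin":10,"claw":0.2},{"tx":-100,"ty":27,"tz":0,"spin":20,"claw":0.2},{"tx":-150,"ty":40,"tz":0,"spin":30,"claw":0.2},{"tx":-200,"ty":54,"tz":0,"spin":40,"claw":0.2},{"tx":-250,"ty":67,"tz":0,"spin":50,"claw":0.2}]'; python3 go.py 549.5 84.8 90 98.3
```

```text
time_s: 21.65
tcp_pos: [0.5367, 0.1321, 0.118]
orientation: [0.941, 0.339, 0.0, 0.0]
ft_force: [1.3, 0.2, 0.5]
opening: 0.0513
gripper_force: 0.0
t 21.65 tcp [536.7 132.1 118. ] yaw -50.3 q6 1.05 open 51.3 F [1.3 0.2 0.5] tilt [ 0.  0. -1.]
tx -20.4 ty 44.5 tz 28.0 spin 31.4
```

```bash
python3 -m pendant '[{"tx":-10,"ty":22,"tz":0,"spin":10,"claw":0.2},{"tx":-20,"ty":44.5,"tz":0,"spin":20,"claw":0.2},{"tx":-20,"ty":44.5,"tz":20,"spin":30,"claw":0.2},{"tx":-20,"ty":44.5,"tz":40,"spin":31.4,"claw":0.2},{"tx":-20,"ty":44.5,"tz":60,"spin":31.4,"claw":0.2}]'; python3 go.py 549.5 84.8 20 98.3;python3 - <<'E'
from h import *
f=imaging.grab_frame("side");save("s3.png",f,(120,100,400,310),2.5)
E
```

```text
time_s: 22.28
tcp_pos: [0.5498, 0.0867, 0.0573]
orientation: [0.997, 0.075, 0.0, -0.0]
ft_force: [0.4, -0.6, -0.0]
opening: 0.0512
gripper_force: 0.0
t 22.27 tcp [549.8  86.7  57.3] yaw -81.4 q6 1.51 open 51.2 F [ 0.4 -0.6 -0. ] tilt [ 0.  0. -1.]
tx -0.6 ty 1.8 tz 37.3 spin 0.3
```

View pics/s3.png

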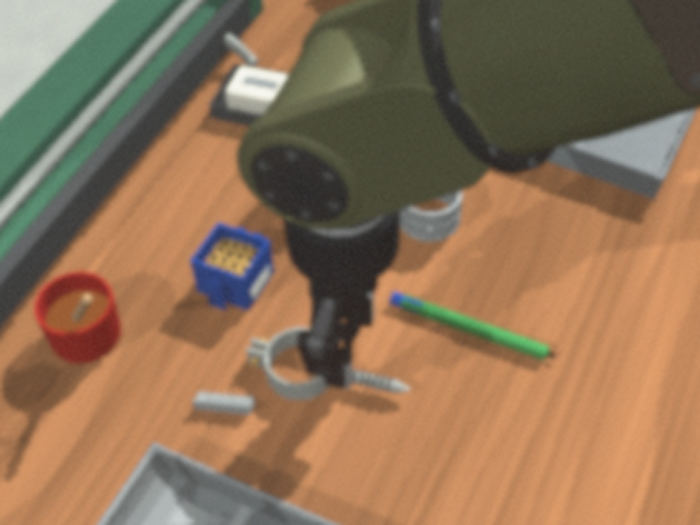

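The fingers stand over the stem just beside the ring, at about (335,370) in the crop. I'll shift 3 mm toward the tip, then go down and close.

```bash
python3 -m pendant '[{"tx":-3.5,"ty":1.5,"tz":15,"spin":0.3,"claw":0.2},{"tx":-3.5,"ty":1.5,"tz":30,"spin":0.3,"claw":0.2},{"tx":-3.5,"ty":1.5,"tz":37,"spin":0.3,"claw":0.2},{"tx":-3.5,"ty":1.5,"tz":37,"spin":0.3,"claw":0.2},{"tx":-3.5,"ty":1.5,"tz":37,"spin":0.3,"claw":-1}]'; python3 -m pendant '[{"tx":0,"ty":0,"tz":0,"spin":0,"claw":-1},{"tx":0,"ty":0,"tz":0,"spin":0,"claw":-1},{"tx":0,"ty":0,"tz":0,"spin":0,"claw":-1},{"tx":0,"ty":0,"tz":0,"spin":0,"claw":-1},{"tx":0,"ty":0,"tz":0,"spin":0,"claw":-1}]'; python3 go.py 440 -370 110 90
```

```text
time_s: 22.95
tcp_pos: [0.5468, 0.0848, 0.0212]
orientation: [0.997, 0.072, 0.0, -0.0]
ft_force: [-0.3, 1.0, 0.2]
opening: 0.0344
gripper_force: 0.0
time_s: 23.58
tcp_pos: [0.5467, 0.0848, 0.0211]
orientation: [0.997, 0.072, 0.0, -0.0]
ft_force: [-2.0, 0.7, 5.7]
opening: 0.0074
gripper_force: 58.7
t 23.57 tcp [546.7  84.8  21.1] yaw -81.7 q6 1.51 open 7.4 F [-2.   0.7  5.7] tilt [ 0.001  0.    -1.   ]
tx -171.3 ty 434.6 tz -88.9 spin 8.3
```

```bash
python3 -m pendant '[{"tx":0,"ty":0,"tz":-10,"spin":0,"claw":-1},{"tx":0,"ty":0,"tz":-30,"spin":0,"claw":-1},{"tx":0,"ty":0,"tz":-60,"spin":0,"claw":-1},{"tx":0,"ty":0,"tz":-100,"spin":0,"claw":-1},{"tx":0,"ty":0,"tz":-100,"spin":0,"claw":-1}]'; python3 go.py 440 -370 120 90; python3 - <<'E'
from h import *
f=imaging.grab_frame("side");save("s4.png",f,(120,60,400,270),2.5)
W=cloud(f)*1000
for a in imaging.cut_out("clamp",f)[:1]:
    p=W[a["mask"]];p=p[p[:,2]>50];print(a["p"],len(p));o=np.argsort(p[:,0]);print(p[o[::max(1,len(o)//12)]].round(0).tolist())
E
```

```text
time_s: 24.2
tcp_pos: [0.5477, 0.0848, 0.1239]
orientation: [0.997, 0.072, 0.003, -0.0]
ft_force: [0.6, -0.2, -1.7]
opening: 0.007
gripper_force: 58.6
t 24.2 tcp [547.7  84.8 123.9] yaw -81.7 q6 1.51 open 7.0 F [ 0.6 -0.2 -1.7] tilt [ 0.005  0.    -1.   ]
tx -172.2 ty 434.5 tz 3.9 spin 8.3
0.57 614
[[510.0, 82.0, 115.0], [527.0, 83.0, 119.0], [568.0, 104.0, 114.0], [575.0, 112.0, 122.0], [584.0, 118.0, 114.0], [591.0, 121.0, 110.0], [598.0, 119.0, 113.0], [604.0, 70.0, 108.0], [610.0, 73.0, 114.0], [616.0, 79.0, 126.0], [619.0, 85.0, 109.0], [626.0, 93.0, 118.0], [634.0, 103.0, 119.0]]
```

View pics/s4.png

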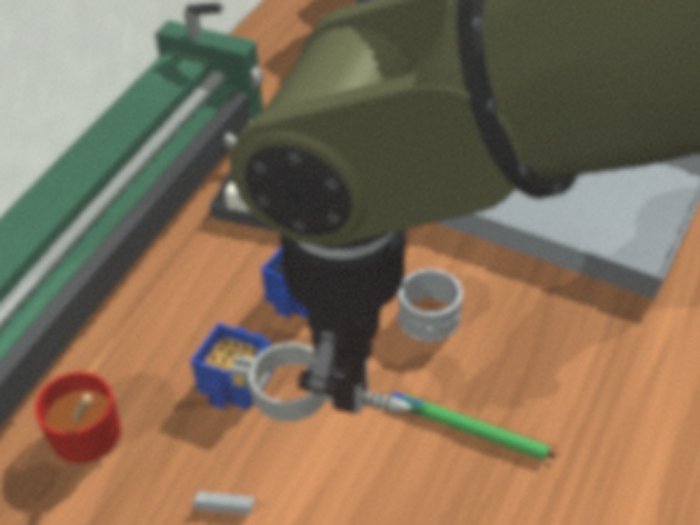

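The clamp hangs level in the fingers (ring at (285,380), tops at about 120 mm). Carrying it to the pipe tray.

```bash
python3 -m pendant '[{"tx":-12,"ty":30,"tz":0,"spin":2,"claw":-1},{"tx":-30,"ty":76,"tz":0,"spin":4,"claw":-1},{"tx":-48,"ty":122,"tz":0,"spin":6,"claw":-1},{"tx":-66,"ty":168,"tz":0,"spin":8.3,"claw":-1},{"tx":-85,"ty":214,"tz":0,"spin":8.3,"claw":-1}]'; python3 go.py 442 -370 120 90
```

```text
time_s: 24.92
tcp_pos: [0.4921, -0.1406, 0.1195]
orientation: [1.0, -0.0, -0.001, -0.0]
ft_force: [1.0, 0.0, -0.1]
opening: 0.0075
gripper_force: 58.7
t 24.93 tcp [ 492.1 -140.6  119.5] yaw -90.0 q6 1.22 open 7.5 F [ 1.   0.  -0.1] tilt [-0.002  0.001 -1.   ]
tx -50.0 ty 229.4 tz -0.5 spin -0.0
```

```bash
python3 -m pendant '[{"tx":-10,"ty":48,"tz":0,"spin":0,"claw":-1},{"tx":-20,"ty":96,"tz":0,"spin":0,"claw":-1},{"tx":-31,"ty":144,"tz":0,"spin":0,"claw":-1},{"tx":-42,"ty":192,"tz":0,"spin":0,"claw":-1},{"tx":-50,"ty":229,"tz":0,"spin":0,"claw":-1}]'; python3 -m pendant '[{"tx":0,"ty":0,"tz":10,"spin":0,"claw":-1},{"tx":0,"ty":0,"tz":30,"spin":0,"claw":-1},{"tx":0,"ty":0,"tz":55,"spin":0,"claw":-1},{"tx":0,"ty":0,"tz":80,"spin":0,"claw":-1},{"tx":0,"ty":0,"tz":85,"spin":0,"claw":-1}]'; python3 go.py 442 -370 24.5 90
```

```text
time_s: 25.55
tcp_pos: [0.442, -0.3697, 0.1192]
orientation: [1.0, -0.0, -0.001, -0.001]
ft_force: [-0.0, 0.1, -1.0]
opening: 0.0072
gripper_force: 58.6
time_s: 26.18
tcp_pos: [0.4425, -0.3666, 0.0332]
orientation: [1.0, 0.0, -0.002, -0.002]
ft_force: [0.2, -0.4, -2.0]
opening: 0.0072
gripper_force: 58.7
t 26.18 tcp [ 442.5 -366.6   33.2] yaw -90.0 q6 0.81 open 7.2 F [ 0.2 -0.4 -2. ] tilt [-0.004  0.003 -1.   ]
tx -0.5 ty 3.4 tz 8.7 spin 0.0
```

```bash
python3 -m pendant '[{"tx":0,"ty":2,"tz":4,"spin":0,"claw":-1},{"tx":0,"ty":2,"tz":7,"spin":0,"claw":-1},{"tx":0,"ty":2,"tz":9,"spin":0,"claw":-1},{"tx":0,"ty":2,"tz":9,"spin":0,"claw":-1},{"tx":0,"ty":2,"tz":9,"spin":0,"claw":-1}]'; python3 go.py 442 -370 24 90
```

```text
time_s: 26.8
tcp_pos: [0.4434, -0.3703, 0.0271]
orientation: [1.0, 0.0, 0.0, 0.0]
ft_force: [-0.1, -0.2, -1.3]
opening: 0.007
gripper_force: 58.7
t 26.8 tcp [ 443.4 -370.3   27.1] yaw -90.0 q6 0.81 open 7.0 F [-0.1 -0.2 -1.3] tilt [ 0. -0. -1.]
tx -1.4 ty -0.3 tz 3.1 spin 0.0
```

```bash
python3 -m pendant '[{"tx":0,"ty":0,"tz":1,"spin":0,"claw":-1},{"tx":0,"ty":0,"tz":2,"spin":0,"claw":-1},{"tx":0,"ty":0,"tz":2.5,"spin":0,"claw":-1},{"tx":0,"ty":0,"tz":2.5,"spin":0,"claw":-1},{"tx":0,"ty":0,"tz":2.5,"spin":0,"claw":-0.4}]'; python3 -m pendant '[{"tx":0,"ty":0,"tz":0,"spin":0,"claw":-0.4},{"tx":0,"ty":0,"tz":0,"spin":0,"claw":-0.4},{"tx":0,"ty":0,"tz":-20,"spin":0,"claw":-0.4},{"tx":0,"ty":0,"tz":-50,"spin":0,"claw":-0.4},{"tx":0,"ty":0,"tz":-90,"spin":0,"claw":1}]';python3 go.py 563.5 -100.4 110 90
```

```text
time_s: 27.42
tcp_pos: [0.4434, -0.3704, 0.0244]
orientation: [1.0, 0.0, 0.0, 0.0]
ft_force: [-0.3, 0.2, 0.1]
opening: 0.0241
gripper_force: 0.0
time_s: 28.05
tcp_pos: [0.4432, -0.3701, 0.1162]
orientation: [1.0, 0.0, -0.0, -0.0]
ft_force: [0.4, -0.3, 0.3]
opening: 0.0424
gripper_force: 0.0
t 28.05 tcp [ 443.2 -370.1  116.2] yaw -90.0 q6 0.81 open 42.4 F [ 0.4 -0.3  0.3] tilt [-0.  0. -1.]
tx 120.4 ty -269.7 tz 6.2 spin 0.0
```

```bash
python3 -m pendant '[{"tx":22,"ty":-50,"tz":0,"spin":0,"claw":1},{"tx":44,"ty":-100,"tz":0,"spin":0,"claw":1},{"tx":67,"ty":-150,"tz":0,"spin":0,"claw":1},{"tx":89,"ty":-200,"tz":0,"spin":0,"claw":1},{"tx":111,"ty":-250,"tz":0,"spin":0,"claw":1}]'; python3 -m pendant '[{"tx":9,"ty":-20,"tz":0,"spin":0,"claw":1},{"tx":9,"ty":-20,"tz":10,"spin":0,"claw":1},{"tx":9,"ty":-20,"tz":30,"spin":0,"claw":1},{"tx":9,"ty":-20,"tz":50,"spin":0,"claw":1},{"tx":9,"ty":-20,"tz":50,"spin":0,"claw":1}]';python3 go.py 563.5 -100.4 24 90; python3 - <<'E'
from h import *
f=imaging.grab_frame("side");save("s5.png",f,(200,30,480,240),2.5)
E
```

```text
time_s: 28.68
tcp_pos: [0.5551, -0.1186, 0.116]
orientation: [1.0, 0.0, 0.001, 0.0]
ft_force: [0.5, -0.4, 0.3]
opening: 0.0852
gripper_force: 0.0
time_s: 29.3
tcp_pos: [0.5622, -0.1011, 0.0633]
orientation: [1.0, -0.0, -0.001, -0.0]
ft_force: [-0.1, -0.4, 0.3]
opening: 0.0854
gripper_force: 0.0
t 29.3 tcp [ 562.2 -101.1   63.3] yaw -90.1 q6 1.33 open 85.4 F [-0.1 -0.4  0.3] tilt [-0.002  0.001 -1.   ]
tx 1.3 ty -0.7 tz 39.3 spin -0.1
```

View pics/s5.png

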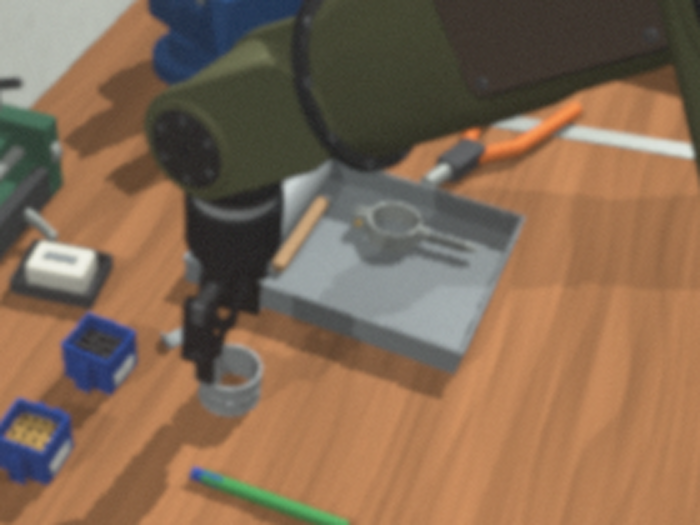

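The clamp lies in the pipe tray at about (400,225) in the crop, and the fingers are over the collar at (230,380). Descend and grip.

```bash
python3 -m pendant '[{"tx":1,"ty":-0.5,"tz":12,"spin":0,"claw":1},{"tx":1,"ty":-0.5,"tz":24,"spin":0,"claw":1},{"tx":1,"ty":-0.5,"tz":36,"spin":0,"claw":1},{"tx":1,"ty":-0.5,"tz":39,"spin":0,"claw":1},{"tx":1,"ty":-0.5,"tz":39,"spin":0,"claw":0.6}]'; python3 -m pendant '[{"tx":0,"ty":0,"tz":0,"spin":0,"claw":-1},{"tx":0,"ty":0,"tz":0,"spin":0,"claw":-1},{"tx":0,"ty":0,"tz":0,"spin":0,"claw":-1},{"tx":0,"ty":0,"tz":0,"spin":0,"claw":-1},{"tx":0,"ty":0,"tz":0,"spin":0,"claw":-1}]';python3 go.py 470 -268 110 90
```

```text
time_s: 29.98
tcp_pos: [0.5642, -0.0997, 0.0251]
orientation: [1.0, 0.0, -0.0, -0.0]
ft_force: [-0.5, 0.2, 0.3]
opening: 0.0697
gripper_force: 0.0
time_s: 30.6
tcp_pos: [0.5647, -0.0998, 0.0262]
orientation: [1.0, 0.0, 0.001, 0.0]
ft_force: [-1.4, 1.0, 5.3]
opening: 0.0529
gripper_force: 62.8
t 30.6 tcp [564.7 -99.8  26.2] yaw -90.0 q6 1.33 open 52.9 F [-1.4  1.   5.3] tilt [ 0.001 -0.    -1.   ]
tx -94.8 ty 168.2 tz -83.8 spin 0.0
```

```bash
python3 -m pendant '[{"tx":0,"ty":0,"tz":-10,"spin":0,"claw":-1},{"tx":0,"ty":0,"tz":-40,"spin":0,"claw":-1},{"tx":0,"ty":0,"tz":-84,"spin":0,"claw":-1},{"tx":-24,"ty":42,"tz":-84,"spin":0,"claw":-1},{"tx":-48,"ty":86,"tz":-84,"spin":0,"claw":-1}]'; python3 -m pendant '[{"tx":-24,"ty":44,"tz":0,"spin":0,"claw":-1},{"tx":-47,"ty":87,"tz":0,"spin":0,"claw":-1},{"tx":-47,"ty":87,"tz":20,"spin":0,"claw":-1},{"tx":-47,"ty":87,"tz":50,"spin":0,"claw":-1},{"tx":-47,"ty":87,"tz":70,"spin":0,"claw":-1}]';python3 go.py 470 -273 29.5 90
```

```text
time_s: 31.22
tcp_pos: [0.5159, -0.1865, 0.1105]
orientation: [1.0, 0.001, 0.001, 0.0]
ft_force: [0.6, -0.7, -1.2]
opening: 0.0531
gripper_force: 62.5
time_s: 31.85
tcp_pos: [0.469, -0.2728, 0.0387]
orientation: [1.0, -0.0, -0.0, -0.0]
ft_force: [-0.7, 0.7, -0.9]
opening: 0.0532
gripper_force: 62.5
t 31.85 tcp [ 469.  -272.8   38.7] yaw -90.0 q6 0.98 open 53.2 F [-0.7  0.7 -0.9] tilt [-0.  0. -1.]
tx 1.0 ty 0.2 tz 9.2 spin -0.0
```

```bash
python3 -m pendant '[{"tx":0,"ty":0,"tz":5,"spin":0,"claw":-1},{"tx":0,"ty":0,"tz":8,"spin":0,"claw":-1},{"tx":0,"ty":0,"tz":9,"spin":0,"claw":-1},{"tx":0,"ty":0,"tz":10,"spin":0,"claw":-1},{"tx":0,"ty":0,"tz":10,"spin":0,"claw":-1}]'; python3 -m pendant '[{"tx":0,"ty":0,"tz":0,"spin":0,"claw":0.55},{"tx":0,"ty":0,"tz":0,"spin":0,"claw":0.55},{"tx":0,"ty":0,"tz":0,"spin":0,"claw":0.55},{"tx":0,"ty":0,"tz":-25,"spin":0,"claw":0.55},{"tx":0,"ty":0,"tz":-60,"spin":0,"claw":0.55}]'; python3 -m pendant '[{"tx":-20,"ty":-50,"tz":-60,"spin":0,"claw":1},{"tx":-40,"ty":-100,"tz":-80,"spin":0,"claw":1},{"tx":-60,"ty":-150,"tz":-90,"spin":0,"claw":1},{"tx":-80,"ty":-200,"tz":-100,"spin":0,"claw":1},{"tx":-100,"ty":-250,"tz":-100,"spin":0,"claw":1}]'; python3 - <<'E'
from h import *
f=imaging.grab_frame("top");save("t3.png",f,None,1.4);W=cloud(f)*1000
for n in "left_bin right_bin rivet_bin solder_bar stop_end collar clamp".split():
    for a in imaging.cut_out(n,f)[:1]:
        p=W[a["mask"]];p=p[p[:,2]>8];print(n,round(a["p"],2),np.round(np.hstack(cv2.minAreaRect(p[:,:2].astype(np.float32))),1),np.percentile(p[:,2],[5,50,98]).round())
E
```

```text
time_s: 32.48
tcp_pos: [0.4694, -0.2728, 0.0296]
orientation: [1.0, 0.0, 0.0, 0.0]
ft_force: [-0.3, -0.0, -1.0]
opening: 0.0529
gripper_force: 62.5
time_s: 33.1
tcp_pos: [0.4689, -0.2725, 0.0894]
orientation: [1.0, 0.0, -0.001, -0.001]
ft_force: [-0.4, 0.4, 0.3]
opening: 0.0664
gripper_force: 0.0
time_s: 33.72
tcp_pos: [0.3686, -0.0214, 0.1901]
orientation: [1.0, -0.0, 0.001, 0.0]
ft_force: [1.6, 0.4, -0.9]
opening: 0.0852
gripper_force: 0.0
left_bin 0.78 [6.858e+02 3.130e+01 5.190e+01 6.100e+01 2.000e-01] [19. 30. 43.]
right_bin 0.62 [680.4 -81.1  64.8  51.6  84.1] [19. 29. 43.]
rivet_bin 0.58 [473.1 382.6  66.   49.6  89.3] [15. 32. 46.]
solder_bar 0.82 [460.9 252.6 119.3  16.8   0.6] [ 9. 15. 18.]
stop_end 0.96 [455.5 313.1  73.2  38.5   1.6] [ 9. 14. 20.]
collar 0.84 [ 467.9 -272.8   55.6   53.4   89.6] [11. 30. 41.]
clamp 0.89 [ 471.9 -376.6  123.5   55.6   17.9] [10. 19. 27.]
```

View pics/t3.png

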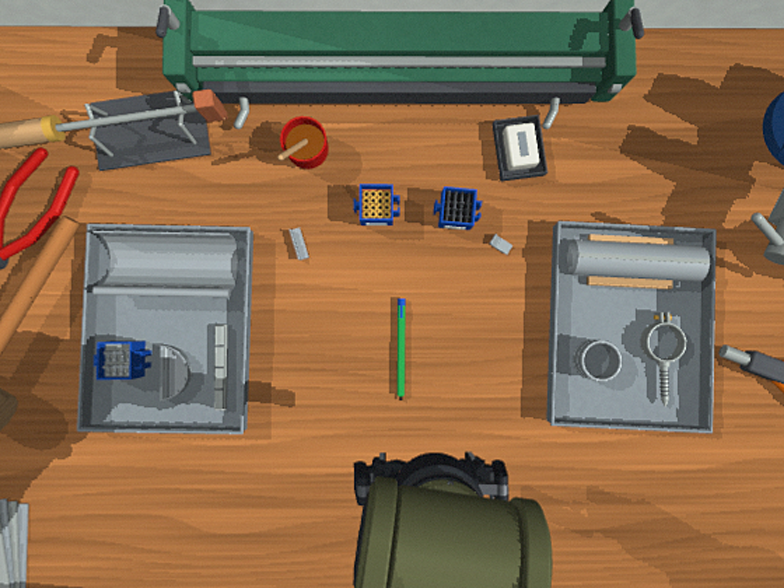

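All five parts lie flat in their trays: bin (122,360), stop end (170,370), bar (221,365), collar (600,360), clamp (665,355). The tops read about 3 mm higher than on the bench, as they should on the tray floor, and the outer bins stand where they were. Handing in.

```bash
python3 -c "
from cell import bot
print(bot.finish_job())"
```

```text
the job is handed in; nothing more can be done
None
```

The job is handed in at about 34 s: collar and clamp are in the pipe tray, and stop end, solder bar and rivet bin are in the gutter tray, all flat on the floor with the two outer bins within about 2 mm of their start; the hand-in returned no verdict.

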